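# Swap the carton at the back of a packed gift tray

### The arm

A 6-joint arm with a two-finger parallel gripper is mounted at the origin on a cart in front of the work surface, level with it; the furniture and walls round the work are solid. World frame = base frame: x ahead of the robot, y to its left, z up, the work surface at z = 0. Lengths are in m, angles in rad, forces in N, time in s.
With the tool pointing down it reaches from about 0.325 to 0.85 m from the base axis. Payload 4.4 kg.
Tool frame: the origin (TCP) lies midway between the tips of the shut fingers; the grasp point (between the pads) lies 19 mm behind it; z points along the fingers, y is the line along which they close (so a half turn about z gives the same grasp; the last joint's range is limited). The gripper opens to 94 mm and grips with 3 to 60 N. Pads are 16 mm wide; open, the fingers measure 119 mm over their backs; the gripper's body (75 mm by 177 mm) begins 78 mm behind the grasp point.
Start: joints at [1.028, 0.207, 1.542, -0, 1.393, -0.15], TCP at [0.22, 0.531, 0.205] pointing down, gripper open.
Joint ranges: [-2.73, 2.73], [-0.86, 2.22], [0.23, 2.46], [-1.11, 4.25], [0.08, 2.63], [-2.82, 2.82]. Speed limits (rad/s): [2.79, 2.79, 3.14, 3.14, 3.14, 3.14].

### API

Orientations are given as a unit quaternion [x, y, z, w].
In Python, from workcell import * gives the robot as it stands.
- The arm moves only by the tool jog_arm, never from a script. Its argument "increments" is a list of rows, each a list of 5 numbers: the shift along the world's x, y, z in mm, then the turn about the world's z in rad, then the opening, from 0 (shut) to 1 (fully open). A call has 1 to 20 rows; each row shifts and turns the commanded pose from where the row before left it; what a row does not reach is not made up. A row lasts 1/8 s, in which the tool goes at most 62.5 mm and 10.7 degrees, less where a joint would pass 70% of its speed; a pose out of reach is approached as far as the arm can. A call is refused whole if a number of a shift passes 62.5 or a number of a turn 0.188, either way. A call with a gripper value outside its range is refused whole. The fingers move at their own pace and stop on an object; "grip_force" is the grip in N (left out, the last holds). Time passes only in rows, so rows that do not move let the fingers close. It gives the time, the measured TCP pose, the force, the opening and the grip force at its end, in the units of the state.
- get_obs(): the state, without advancing time (a new reading comes with each control period).
- get_image(name): name is "scene" or "side" or "wrist"; returns a dict with "image" (400x640x3 uint8, red, green, blue), "range_z" (400x640 float32, m along the optical axis (not along the pixel's ray), 0 where there is no reading), "intrinsics" (3x3 intrinsics, pixels), "dist_coeffs" ([k1, k2, p1, p2, k3] as OpenCV has them; the pictures are not rectified), "R" (3x3) and "t" (3): a world point X has camera coordinates R X + t; the wrist camera has in their place "T_tool_cam" (4x4, takes a point from camera to tool coordinates, whose origin is the TCP and whose axes are the flange's). Camera axes: x right, y down, z forward; pixel columns grow to the right and rows downward; lengths in m; the calibration is good to about 2 mm. A picture is of the moment at which its call begins: read the wrist's pose just before it.
- sign_off(): hands the job in; it is judged then, once.
The state is a dict: "time": time; "qpos": joint angles; "qvel": joint speeds; "effort": joint torques, N m; "position": TCP position; "ee_rot": TCP orientation; "contact_force": force on the tool from outside, world axes, zero at the start; "ft_torque": the same for the moment, N m; "opening": finger opening in m; "grasp_force": force on a finger pad.
Only numpy, scipy, OpenCV 4.12 (cv2) and the standard library are available. Lean on these libraries where they do the work, as an engineer would, in place of code of your own. Each camera call takes 0.05 s, during which the arm holds its last target. There are 200 camera calls.

### The job

The customer wants the brown cake carton in the wooden gift tray instead of the beige one. The sugar shaker and the spice jar stand in the way: lift both out and stand them on the dark side tray, then take the beige carton out and stack it squarely on the loose beige carton where that lies, lay the loose brown carton in its place in the gift tray, and last put the shaker and the jar back upright in their own wells. Tip neither of them over, leave both ribbon spools where they are, and leave the cartons at the back wall alone.

Things in the scene. Friction and masses are not known exactly. Their poses are not given: they have to be found in the camera images.
- gift_tray: Fixed wooden gift tray, 174 (x) x 166 (y) mm, origin under its centre at worktop level. Floor at z 6, wall 8 thick to z 22 mm. Rear (+x): carton bay, inside 74 (x) x 150 (y), centre x 42, y 0; a carton lies in it long side along y. Front: kraft insert, top z 14, with two round wells to the floor: 74 mm wide at x -37, y +34 for the shaker; 53 mm wide at x -26.5, y -36 for the jar.
- side_tray: Fixed small dark metal tray, the side area, 120 (x) x 190 (y) mm; origin under its centre, at worktop level. Floor 3 mm above the origin, rim 13 mm high; the flat floor inside the rim is 108 x 178 mm. Empty at the start; shaker and jar fit side by side along its y.
- sugar_shaker: Loose steel sugar shaker with a domed, holed top, upright, round: body 66 mm in diameter up to 80 mm, widest 68 mm just above that, 106 mm high; origin at the centre of its underside, z up. About 0.2 kg. At the start in the wide well of the gift tray.
- spice_jar: Loose spice jar of glass with a red cap, upright, round: 42 mm in diameter, cap 45 mm from 85 mm up, 106 mm high; origin at the centre of its underside, z up. About 0.11 kg. At the start in the narrow well of the gift tray.
- packed_carton: Loose beige cake carton, the one that lies in the gift tray at the start, a closed box 66 (x) x 138 (y) x 44 (z) mm; origin at the centre of its underside. About 0.12 kg. Its short width (x) is the one to grip.
- stock_carton: Loose beige cake carton of the same kind and size (66 x 138 x 44 mm), lying alone on the worktop within reach (not the pile at the back wall); origin at the centre of its underside. The other beige carton is to be stacked on it, long side on long side; either way round will do. It stays where it lies.
- brown_carton: Loose dark brown cake carton, 66 (x) x 138 (y) x 44 (z) mm, lying on the worktop within reach at the start (not the one at the back wall); origin at the centre of its underside. About 0.12 kg. It belongs in the gift tray's carton bay; either way round will do.
- red_ribbon: Loose spool of red ribbon with beige flanges, lying flat near the front edge of the worktop, flanges 66 mm in diameter, 22 mm high; its origin lies on the underside a few mm beside the axis, toward the loose ribbon end. A bystander: leave it where it is.
- green_ribbon: Loose spool of dark green ribbon with beige flanges, lying flat toward the rear of the worktop, flanges 62 mm in diameter, 22 mm high; its origin lies on the underside a few mm beside the axis, toward the loose ribbon end. A bystander: leave it where it is.
There are look-alikes about, which are no part of the job. What is shaped like the sugar_shaker but pink or turquoise is not meant.

How it is judged:
On the way, in this order (a step that is already met when the one before it is completed fails the run):
1. the shaker and the jar both stand upright and released on the side tray, the beige carton still in its bay (x of sugar_shaker in the frame of side_tray between -0.03 and 0.03 m and y of sugar_shaker in the frame of side_tray between -0.065 and 0.065 m and z of sugar_shaker in the frame of side_tray between -0.002 and 0.008 m and angle between each of sugar_shaker, spice_jar, packed_carton's own z axis and vertical below 0.1 rad and linear speed of each of sugar_shaker, spice_jar below 0.02 m/s and contact force between each of sugar_shaker, spice_jar and the fingers below 0.1 N and x of spice_jar in the frame of side_tray between -0.042 and 0.042 m and y of spice_jar in the frame of side_tray between -0.077 and 0.077 m and z of spice_jar in the frame of side_tray between -0.002 and 0.008 m and x of packed_carton in the frame of gift_tray between 0.032 and 0.052 m and y of packed_carton in the frame of gift_tray between -0.01 and 0.01 m and z of packed_carton in the frame of gift_tray between 0.002 and 0.01 m and angle between the x axis of packed_carton and the x axis of gift_tray, either way round below 0.1 rad), for 0.2 s.
2. the beige carton from the gift tray lies released and square on the other beige carton (horizontal distance between packed_carton and stock_carton below 0.012 m and angle between the x axis of packed_carton and the x axis of stock_carton, either way round below 0.14 rad and z of packed_carton in the frame of stock_carton between 0.039 and 0.049 m and angle between packed_carton's own z axis and vertical below 0.1 rad and linear speed of packed_carton below 0.02 m/s and contact force between packed_carton and the fingers below 0.1 N), for 0.2 s.
3. the brown carton lies released in the carton bay, while shaker and jar still stand on the side tray (x of brown_carton in the frame of gift_tray between 0.032 and 0.052 m and y of brown_carton in the frame of gift_tray between -0.01 and 0.01 m and z of brown_carton in the frame of gift_tray between 0.002 and 0.01 m and angle between the x axis of brown_carton and the x axis of gift_tray, either way round below 0.1 rad and angle between each of brown_carton, sugar_shaker, spice_jar's own z axis and vertical below 0.1 rad and linear speed of each of brown_carton, sugar_shaker, spice_jar below 0.02 m/s and contact force between each of brown_carton, sugar_shaker, spice_jar and the fingers below 0.1 N and x of sugar_shaker in the frame of side_tray between -0.03 and 0.03 m and y of sugar_shaker in the frame of side_tray between -0.065 and 0.065 m and z of sugar_shaker in the frame of side_tray between -0.002 and 0.008 m and x of spice_jar in the frame of side_tray between -0.042 and 0.042 m and y of spice_jar in the frame of side_tray between -0.077 and 0.077 m and z of spice_jar in the frame of side_tray between -0.002 and 0.008 m), for 0.2 s.
At the end, for the whole second after the job is handed in: Brown carton flat in the bay (10 mm, 0.1 rad, 4 mm in height); shaker and jar upright down in their own wells (9 mm, 4 mm in height, tilt 0.1 rad); beige carton on the other beige one (12 mm, 0.14 rad), which moved under 30 mm; all released and at rest (all of step 2 and x of brown_carton in the frame of gift_tray between 0.032 and 0.052 m and y of brown_carton in the frame of gift_tray between -0.01 and 0.01 m and z of brown_carton in the frame of gift_tray between 0.002 and 0.01 m and angle between the x axis of brown_carton and the x axis of gift_tray, either way round below 0.1 rad and angle between each of brown_carton, sugar_shaker, spice_jar's own z axis and vertical below 0.1 rad and x of sugar_shaker in the frame of gift_tray between -0.046 and -0.028 m and y of sugar_shaker in the frame of gift_tray between 0.025 and 0.043 m and z of sugar_shaker in the frame of gift_tray between 0.002 and 0.01 m and x of spice_jar in the frame of gift_tray between -0.0355 and -0.0175 m and y of spice_jar in the frame of gift_tray between -0.045 and -0.027 m and z of spice_jar in the frame of gift_tray between 0.002 and 0.01 m and distance of stock_carton from where it was at the start of the episode below 0.03 m and linear speed of each of sugar_shaker, spice_jar, brown_carton, stock_carton below 0.02 m/s and contact force between each of sugar_shaker, spice_jar, brown_carton and the fingers below 0.1 N); the robot touches nothing.
It fails at once if the shaker or the jar is tipped by more than 0.6 rad (angle between any of sugar_shaker, spice_jar's own z axis and vertical above 0.6 rad).
It fails at once if a ribbon spool is moved by more than 25 mm (distance of any of red_ribbon, green_ribbon from where it was at the start of the episode above 0.025 m).
It also fails if it takes over 152 s, if anything falls off the work surface, if the arm or the gripper's body presses on something with over 40 N, if the wrist force passes 120 N, or if a joint passes its speed limit or range.

## Working session

There is one attempt and no reset: what is moved stays moved. The work goes in short steps, Python scripts to look and compute and a tool call to move; the robot and the scene stay as the last step left them, time stands still between calls to the robot, and variables do not carry over. Pictures are saved under pics/ and viewed, at most 14 in all, crops included, and the job is handed in when it is done.

Besides the shell and the picture viewer there is one more tool, called after "Emit:" by a JSON object that holds its "name" and its "arguments". jog_arm: Moves the arm, as the interface text tells. Its arguments: {"type":"object","properties":{"increments":{"type":"array"},"grip_force":{"type":"number"}},"required":["increments"]}

```bash
mkdir -p pics
cat > h.py <<'E'
import numpy as np, cv2
from workcell import *
def shot(n,fn=None):
    o=get_obs(); g=get_image(n); g['obs']=o
    if 'T_tool_cam' in g:
        from scipy.spatial.transform import Rotation as Ro
        T=np.eye(4); T[:3,:3]=Ro.from_quat(o['ee_rot']).as_matrix(); T[:3,3]=o['position']
        W=T@np.array(g['T_tool_cam']); g['R']=W[:3,:3].T; g['t']=-W[:3,:3].T@W[:3,3]
    if fn: cv2.imwrite('pics/'+fn,cv2.cvtColor(g['image'],cv2.COLOR_RGB2BGR))
    return g
def rays(g,px):
    p=cv2.undistortPoints(np.array(px,float).reshape(-1,1,2),np.array(g['intrinsics']),np.array(g['dist_coeffs'])).reshape(-1,2)
    return np.c_[p,np.ones(len(p))]
def onplane(g,px,z):
    R=np.array(g['R']);c=-R.T@np.array(g['t']); d=rays(g,px)@R
    return c+d*((z-c[2])/d[:,2])[:,None]
def cloud(g):
    v,u=np.mgrid[0:400,0:640]; px=np.c_[u.ravel(),v.ravel()]
    R=np.array(g['R']); z=np.array(g['range_z']).ravel()
    P=(rays(g,px)*z[:,None]-np.array(g['t']))@R
    P[z==0]=np.nan
    return P.reshape(400,640,3)
E
python3 - <<'E'
from h import *
for n in('scene','side','wrist'):
    g=shot(n,n+'0.png'); np.savez(n+'0.npz',**{k:np.array(v) for k,v in g.items() if k!='obs'})
    print(n,-np.array(g['R']).T@g['t'])
print(get_obs())
E
```

```text
scene [-0.24009069 -0.50046252  0.78548665]
side [ 0.59319679 -0.88709274  0.93105075]
wrist [0.15474923 0.55821101 0.38330198]
{'time': 0.15, 'qpos': array([ 1.02848863e+00,  2.07235167e-01,  1.54257045e+00, -2.95498800e-07,
        1.39348593e+00, -1.50496031e-01]), 'qvel': array([ 0.00114661, -0.0017527 , -0.00453894,  0.00033874,  0.00070059,
        0.00120375]), 'effort': array([ 9.83208702e-04, -3.71311390e+01, -2.81809813e+01,  6.98905578e-02,
        3.27654323e-02, -8.49344360e-05]), 'position': array([0.21926893, 0.53090623, 0.2045776 ]), 'ee_rot': array([ 1.94655025e-01,  9.80871398e-01, -7.99036160e-04, -2.88262505e-04]), 'contact_force': array([ 0.36130538,  0.22937722, -0.09970475]), 'ft_torque': array([ 0.02272018,  0.06548273, -0.01116248]), 'grasp_force': 0.0, 'opening': 0.0937496497142236}
```

View pics/scene0.png

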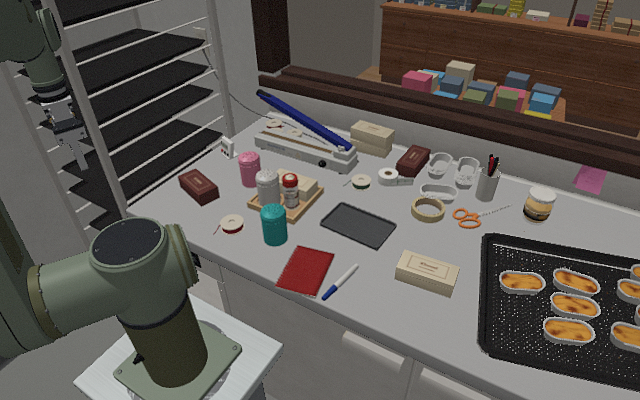

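View pics/side0.png

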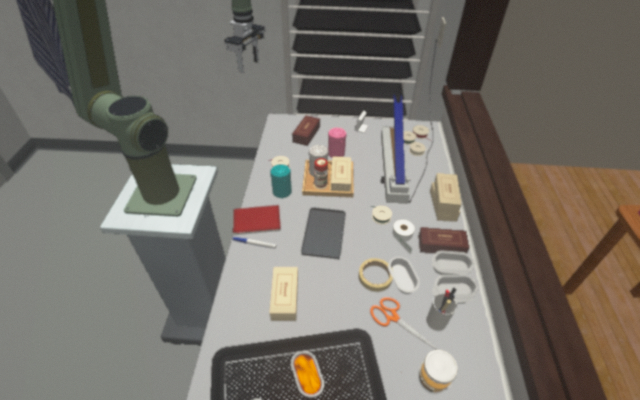

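The scene view shows the gift tray at about (287,197) with the steel shaker at (268,185), the red-capped jar at (290,183) and the packed carton behind them. The side tray is at (358,225), the loose beige carton at (427,272) and the loose brown one at (198,186). Pink (250,168) and turquoise (274,225) look-alikes stand close by. The side view shows the same layout, with the stock carton at (284,292) and the brown one at (306,130).

```bash
cat >> h.py <<'E'
def rect(P,zlo,zhi,c,r,n=''):
    m=(np.abs(P[...,2]-(zlo+zhi)/2)<(zhi-zlo)/2)&(np.hypot(P[...,0]-c[0],P[...,1]-c[1])<r)
    Q=P[m]
    if len(Q)<8: print(n,'few',len(Q));return
    (x,y),(w,h),a=cv2.minAreaRect((Q[:,:2]*1000).astype(np.float32))
    print(n,len(Q),'ctr',round(x,1),round(y,1),'wh',round(w,1),round(h,1),'ang',round(a,1),'zmed',round(np.median(Q[:,2])*1000,1))
E
python3 - <<'E'
from h import *
px={'scene':dict(stock=(427,262),brown=(198,182),tray=(287,200),side=(358,225),shaker=(268,175),jar=(291,178),packed=(302,180),pink=(250,157),turq=(274,212),red=(232,223),green=(361,180)),
'side':dict(stock=(284,290),brown=(306,126),tray=(328,185),side=(324,232),shaker=(317,152),jar=(321,165),packed=(342,170),pink=(337,135),turq=(281,175),red=(280,161),green=(382,212))}
for n in px:
    g=dict(np.load(n+'0.npz')); P=cloud(g)
    for k,(u,v) in px[n].items(): print(n,k,np.round(P[v,u]*1000))
    c=lambda k:P[px[n][k][1],px[n][k][0],:2]
    for k in('stock','brown'): rect(P,.036,.052,c(k),.11,k)
    rect(P,.043,.058,c('packed'),.11,'packed')
    for k in('shaker','jar','pink','turq'): rect(P,.08,.125,c(k),.045,k)
    rect(P,.017,.027,c('tray'),.14,'tray')
    rect(P,.008,.016,c('side'),.14,'side')
    rect(P,.015,.026,c('red'),.05,'red');rect(P,.015,.026,c('green'),.05,'green')
E
```

```text
scene stock [ 483. -352.   47.]
scene brown [459. 370.  42.]
scene tray [517.  76.  46.]
scene side [ 564. -128.    5.]
scene shaker [518. 137. 111.]
scene jar [535.  70. 114.]
scene packed [619.  91.  48.]
scene pink [579. 251. 103.]
scene turq [401.  32. 103.]
scene red [379. 168.  23.]
scene green [742. -48.  21.]
stock 1350 ctr 471.7 -358.2 wh 70.8 138.9 ang 4.1 zmed 45.1
brown 612 ctr 458.7 376.0 wh 147.7 67.6 ang 73.0 zmed 42.8
packed 431 ctr 575.4 116.2 wh 128.9 138.2 ang 1.0 zmed 49.3
shaker 400 ctr 527.0 141.6 wh 69.1 81.3 ang 36.3 zmed 104.4
jar 251 ctr 535.5 77.4 wh 45.9 43.5 ang 45.3 zmed 107.5
pink 291 ctr 581.9 260.2 wh 65.8 65.4 ang 65.6 zmed 98.7
turq 447 ctr 404.2 40.4 wh 61.5 65.7 ang 81.8 zmed 100.0
tray 397 ctr 508.4 109.2 wh 267.3 176.5 ang 6.0 zmed 21.0
side 347 ctr 523.8 -125.3 wh 190.0 198.2 ang 87.0 zmed 12.3
red 310 ctr 385.7 175.8 wh 66.1 64.2 ang 41.6 zmed 22.4
green 196 ctr 741.0 -47.6 wh 62.4 62.4 ang 61.2 zmed 21.5
side stock [ 471. -362.   43.]
side brown [460. 370.  44.]
side tray [563.  75.  12.]
side side [ 562. -129.    6.]
side shaker [521. 128. 112.]
side jar [539.  60. 114.]
side packed [609. 115.  48.]
side pink [585. 244. 100.]
side turq [414.  16. 101.]
side red [382. 181.  18.]
side green [743. -43.  17.]
stock 1211 ctr 469.2 -359.3 wh 66.5 139.0 ang 3.9 zmed 44.2
brown 383 ctr 459.1 374.2 wh 145.4 67.6 ang 73.2 zmed 44.3
packed 600 ctr 568.4 115.6 wh 135.7 146.0 ang 0.8 zmed 49.9
shaker 258 ctr 524.4 128.1 wh 61.8 88.4 ang 4.3 zmed 107.7
jar 188 ctr 536.4 76.0 wh 45.2 44.5 ang 44.5 zmed 109.5
pink 218 ctr 584.1 257.7 wh 58.7 66.1 ang 86.4 zmed 100.0
turq 274 ctr 408.0 32.6 wh 65.3 52.6 ang 8.9 zmed 100.7
tray 365 ctr 541.3 112.3 wh 214.7 169.6 ang 0.3 zmed 21.2
side 258 ctr 521.6 -125.8 wh 190.9 197.9 ang 85.8 zmed 12.3
red 132 ctr 379.7 182.6 wh 62.9 50.3 ang 12.6 zmed 22.1
green 232 ctr 740.3 -49.1 wh 64.5 60.2 ang 85.1 zmed 21.4
```

Emit:
{"name": "jog_arm", "arguments": {"increments": [[33.5,-49,14.5,-0.1178,1],[33.5,-49,14.5,-0.1178,1],[33.5,-49,14.5,-0.1178,1],[33.5,-49,14.5,-0.1178,1],[33.5,-49,14.5,-0.1178,1],[33.5,-49,14.5,-0.1178,1],[33.5,-49,14.5,-0.1178,1],[33.5,-49,14.5,-0.1178,1],[33.5,-49,14.5,-0.1178,1],[33.5,-49,14.5,-0.1178,1],[0,0,0,0,1],[0,0,0,0,1],[0,0,0,0,1]]}}

```text
time: 1.78
position: [0.5537, 0.0427, 0.3499]
ee_rot: [0.706, 0.708, -0.0, -0.001]
contact_force: [0.4, 0.5, -0.5]
opening: 0.0939
grasp_force: 0.0
```

Run:
```python
from h import *
g=shot('wrist','w1.png'); np.savez('w1.npz',**{k:np.array(v) for k,v in g.items() if k!='obs'})
o=g['obs'];print(o['position'],o['ee_rot'],o['qpos'])
P=cloud(g)
rect(P,.043,.056,(.61,.11),.06,'packed');rect(P,.08,.125,(.522,.13),.042,'shaker');rect(P,.08,.125,(.536,.073),.03,'jar')
rect(P,.018,.027,(.56,.11),.14,'tray')
for i in range(0,400,60):print(np.round(P[i,::80]*1000).tolist())
```

```text
[0.55366335 0.04273644 0.34992749] [ 7.05979091e-01  7.08232400e-01 -2.75247307e-04 -5.61430289e-04] [-7.90150527e-02  9.35328660e-02  1.37765014e+00  3.09706615e-04
  1.67162163e+00 -8.21707288e-02]
packed 2788 ctr 598.0 109.9 wh 83.7 119.5 ang 0.9 zmed 49.9
shaker 1642 ctr 530.8 134.8 wh 63.6 83.1 ang 28.4 zmed 109.1
jar 730 ctr 538.8 79.7 wh 43.4 42.4 ang 45.0 zmed 112.0
tray 1718 ctr 537.5 140.3 wh 224.1 214.7 ang 1.3 zmed 21.5
[[-813.0, 615.0, -849.0], [-482.0, 623.0, -850.0], [286.0, 311.0, -0.0], [417.0, 312.0, 1.0], [549.0, 313.0, 1.0], [680.0, 314.0, 0.0], [785.0, 293.0, 52.0], [924.0, 304.0, 21.0]]
[[-881.0, 383.0, -849.0], [-531.0, 389.0, -847.0], [-181.0, 395.0, -853.0], [411.0, 223.0, -0.0], [549.0, 224.0, -1.0], [687.0, 224.0, -1.0], [797.0, 213.0, 54.0], [959.0, 223.0, 1.0]]
[[-24.0, 119.0, 0.0], [117.0, 120.0, 1.0], [-163.0, 133.0, -754.0], [403.0, 123.0, -0.0], [549.0, 124.0, 6.0], [694.0, 124.0, 1.0], [811.0, 123.0, 52.0], [981.0, 124.0, -0.0]]
[[56.0, 28.0, 96.0], [95.0, 10.0, 2.0], [111.0, -33.0, -226.0], [426.0, 32.0, 102.0], [549.0, 13.0, -0.0], [703.0, 13.0, -2.0], [799.0, 33.0, 98.0], [929.0, 31.0, 88.0]]
[[-87.0, -112.0, 0.0], [68.0, -112.0, -0.0], [-301.0, -475.0, -851.0], [508.0, 51.0, 381.0], [550.0, -110.0, 2.0], [602.0, 47.0, 370.0], [873.0, -109.0, -1.0], [1019.0, -102.0, 12.0]]
[[482.0, 75.0, 472.0], [497.0, 73.0, 470.0], [512.0, 69.0, 463.0], [533.0, 70.0, 465.0], [554.0, 69.0, 464.0], [575.0, 69.0, 464.0], [596.0, 69.0, 464.0], [610.0, 75.0, 471.0]]
[[495.0, 71.0, 485.0], [495.0, 57.0, 471.0], [506.0, 45.0, 459.0], [369.0, -403.0, 1.0], [554.0, 62.0, 476.0], [573.0, 60.0, 474.0], [590.0, 62.0, 476.0], [608.0, 62.0, 475.0]]
```

View pics/w1.png

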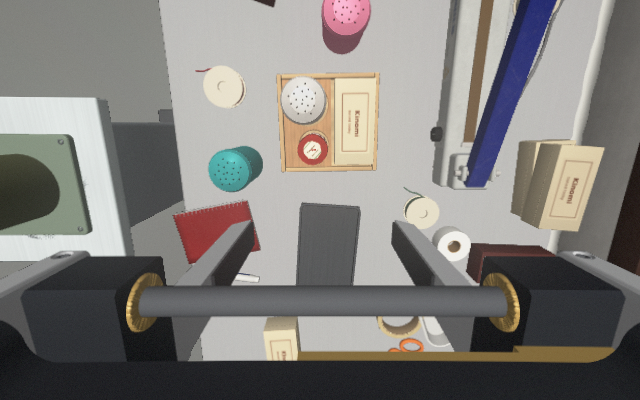

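The wrist view shows the gift tray with corners near (278,73), (379,73), (378,171) and (279,171). The shaker is at (303,100), the jar cap at (313,149), the packed carton at (354,121) and the side tray at (328,245).

Run:
```python
from h import *
g=dict(np.load('w1.npz')); im=g['image']; P=cloud(g)
hsv=cv2.cvtColor(im,cv2.COLOR_RGB2HSV)
def fit(n,m,z,x0,x1,y0,y1):
    M=np.zeros(m.shape,np.uint8); M[y0:y1,x0:x1]=m[y0:y1,x0:x1]; M=cv2.morphologyEx(M,cv2.MORPH_OPEN,np.ones((3,3),np.uint8))
    c=max(cv2.findContours(M,cv2.RETR_EXTERNAL,cv2.CHAIN_APPROX_NONE)[0],key=cv2.contourArea).reshape(-1,2)
    X=(onplane(g,c,z)[:,:2]*1000).astype(np.float32)
    r=cv2.minAreaRect(X); ci=cv2.minEnclosingCircle(X)
    print(n,c.min(0),c.max(0),np.round(r[0],1),np.round(r[1],1),round(r[2],1),'circ',np.round(ci[0],1),round(ci[1],1))
h,s,v=[hsv[...,i].astype(int) for i in range(3)]
for p in [(285,160),(354,90),(303,85),(313,149),(330,250),(300,240)]: print(p,hsv[p[1],p[0]])
sat=(s>45)
fit('tray',sat.astype(np.uint8),.022,262,395,60,185)
fit('cap',((s>120)&((h<8)|(h>172))).astype(np.uint8),.112,290,335,128,170)
fit('steel',((s<40)&(v>100)&(P[...,2]>.07)).astype(np.uint8),.088,275,335,70,130)
fit('packed',((np.abs(P[...,2]-.05)<.006)).astype(np.uint8),.05,328,385,70,175)
fit('side',((v<95)&(np.abs(P[...,2])<.02)).astype(np.uint8),.013,285,370,195,300)
# shaker hot points by depth
for a,b in((.07,.09),(.09,.1),(.1,.12)):
    m=(P[...,2]>a)&(P[...,2]<b)&(np.hypot(P[...,0]-.523,P[...,1]-.133)<.05); m[128:]=0
    Q=P[m]*1000; print(a,len(Q),Q.min(0).round(),Q.max(0).round(),Q.mean(0).round())
```

```text
(285, 160) [ 14  81 126]
(354, 90) [ 23  47 238]
(303, 85) [ 25   7 233]
(313, 149) [  7  94 222]
(330, 250) [75  6 92]
(300, 240) [ 0  0 78]
tray [278  72] [378 171] [563.2 116.9] [173.2 165.4] 1.2 circ [563.2 117.1] 117.9
cap [298 134] [327 164] [538.9  79.8] [43.7 42.3] 45.2 circ [538.4  79.8] 22.3
steel [280  76] [325 123] [523.8 150.6] [67.2 66.3] 0.3 circ [524.3 149.8] 34.5
packed [335  77] [375 164] [606.7 119.3] [ 64.8 138.5] 0.9 circ [606.8 119.2] 75.7
side [296 224] [356 284] [ 562.4 -138.1] [136.6 115.8] 86.4 circ [ 555.8 -143.1] 81.2
0.07 2 [541. 119.  88.] [545. 122.  89.] [543. 121.  89.]
0.09 89 [491. 116.  93.] [559. 182. 100.] [529. 146.  98.]
0.1 1699 [492. 116. 100.] [557. 181. 114.] [526. 149. 108.]
```

Run:
```python
from h import *
for n,b,p0 in(('scene',(310,410,190,260),(358,225)),('side',(295,355,195,270),(324,232))):
    g=dict(np.load(n+'0.npz')); im=g['image']; v=im.max(2).astype(int); x0,x1,y0,y1=b
    print(n,v[p0[1],p0[0]], v[b[3]-2,b[0]+2])
    M=np.zeros(v.shape,np.uint8); M[y0:y1,x0:x1]=(v<100)[y0:y1,x0:x1]
    c=max(cv2.findContours(M,cv2.RETR_EXTERNAL,cv2.CHAIN_APPROX_NONE)[0],key=cv2.contourArea).reshape(-1,2)
    r=cv2.minAreaRect((onplane(g,c,.010)[:,:2]*1000).astype(np.float32)); print(c.min(0),c.max(0),np.round(r[0],1),np.round(r[1],1),r[2])
g=dict(np.load('w1.npz')); print(onplane(g,[(301,204),(360,206)],.013)*1000)
```

```text
scene 75 128
[320 202] [396 250] [ 561.6 -127.8] [189.4 123.6] 86.34182739257812
side 107 210
[311 208] [343 213] [566.1 -44.6] [ 18.7 104.2] 89.16329193115234
[[513.23082198 -31.598598    13.        ]
 [626.1699016  -34.99597865  13.        ]]
```

Emit:
{"name": "jog_arm", "arguments": {"increments": [[-7.2,26.8,-40,0,1],[-7.2,26.8,-40,0,1],[-7.2,26.8,-40,0,1],[-7.1,26.9,-40,0,1],[0,0,-45,0,1],[0,0,-45,0,1],[0,0,-30,0,1],[0,0,-14,0,1],[0,0,0,0,1],[0,0,0,0,1]], "grip_force": 20}}

```text
time: 3.08
position: [0.5272, 0.1491, 0.058]
ee_rot: [0.707, 0.708, 0.001, 0.001]
contact_force: [0.7, 0.2, 0.0]
opening: 0.094
grasp_force: 0.0
```

Emit:
{"name": "jog_arm", "arguments": {"increments": [[-2,1,0,0,0.6],[0,0,0,0,0.4],[0,0,0,0,0.4],[0,0,0,0,0.4],[0,0,0,0,0.4],[0,0,0,0,0.4]]}}

```text
time: 3.82
position: [0.5243, 0.1497, 0.0569]
ee_rot: [0.707, 0.707, 0.0, 0.0]
contact_force: [0.4, -0.4, 2.7]
opening: 0.0661
grasp_force: 20.0
```

Emit:
{"name": "jog_arm", "arguments": {"increments": [[0,0,15,0,0.4],[0,0,35,0,0.4],[0,0,45,0,0.4],[0,0,45,0,0.4],[0,0,0,0,0.4],[4,-20,0,0,0.4],[7,-40,0,0,0.4],[7,-45,0,0,0.4],[7,-45,0,0,0.4],[7,-45,0,0,0.4],[5,-30,0,0,0.4],[3,-15,0,0,0.4],[0,0,0,0,0.4],[0,0,0,0,0.4],[0,0,-40,0,0.4],[0,0,-45,0,0.4],[0,0,-35,0,0.4],[0,0,-15,0,0.4],[0,0,0,0,0.4],[0,0,0,0,0.4]]}}

```text
time: 6.32
position: [0.5655, -0.0904, 0.0633]
ee_rot: [0.707, 0.708, 0.001, 0.002]
contact_force: [0.2, 0.2, -1.1]
opening: 0.0657
grasp_force: 20.0
```

Emit:
{"name": "jog_arm", "arguments": {"increments": [[0,0,-5,0,0.4],[0,0,-3,0,0.4],[0,0,-1,0,0.4],[0,0,0,0,0.4],[0,0,0,0,0.4]]}}

```text
time: 6.95
position: [0.5645, -0.0905, 0.0538]
ee_rot: [0.707, 0.707, 0.0, 0.001]
contact_force: [-2.0, -0.2, 4.4]
opening: 0.066
grasp_force: 20.0
```

Emit:
{"name": "jog_arm", "arguments": {"increments": [[0,0,0,0,0.8],[0,0,0,0,1],[0,0,0,0,1],[0,0,20,0,1],[0,0,45,0,1],[0,0,45,0,1],[0,0,0,0,1],[-6.5,42.5,0,0,1],[-6.5,42.5,0,0,1],[-6.5,42.5,0,0,1],[-6.5,42.5,0,0,1],[0,0,0,0,1],[0,0,-45,0,1],[0,0,-40,0,1],[0,0,-17,0,1],[0,0,-5,0,1],[0,0,0,0,1],[0,0,0,0,1]]}}

```text
time: 9.2
position: [0.5394, 0.0796, 0.0571]
ee_rot: [0.707, 0.707, 0.001, 0.001]
contact_force: [-0.9, -0.3, 0.3]
opening: 0.0939
grasp_force: 0.0
```

Check that the shaker still stands in the side tray, then grip the jar.

Emit:
{"name": "jog_arm", "arguments": {"increments": [[-1,0,0,0,0.6],[0,0,0,0,0.3],[0,0,0,0,0.3],[0,0,0,0,0.3],[0,0,0,0,0.3],[0,0,0,0,0.3],[0,0,0,0,0.3]], "grip_force": 15}}

```text
time: 10.07
position: [0.537, 0.0797, 0.0554]
ee_rot: [0.707, 0.707, 0.0, 0.0]
contact_force: [0.2, -0.6, 0.2]
opening: 0.0444
grasp_force: 15.0
```

Run:
```python
from h import *
for n,cs in(('scene',(.55,-.09)),('side',(.56,-.09))):
    P=cloud(shot(n)); rect(P,.07,.125,cs,.05,n)
    m=(P[...,2]>.07)&(P[...,2]<.125)&(np.hypot(P[...,0]-.5645,P[...,1]+.09)<.05); Q=P[m]*1000
    print(n,Q.min(0).round(),Q.max(0).round())
```

```text
scene 496 ctr 559.8 -92.4 wh 65.1 65.9 ang 56.4 zmed 101.1
scene [ 529. -126.   70.] [595. -58. 111.]
side 426 ctr 562.4 -95.9 wh 64.4 66.9 ang 58.9 zmed 102.7
side [ 531. -130.   70.] [597. -62. 112.]
```

Emit:
{"name": "jog_arm", "arguments": {"increments": [[0,0,10,0,0.3],[0,0,30,0,0.3],[0,0,45,0,0.3],[0,0,40,0,0.3],[0,0,5,0,0.3],[1.5,-20,0,0,0.3],[4,-40,0,0,0.3],[4,-45,0,0,0.3],[4,-45,0,0,0.3],[4,-45,0,0,0.3],[3,-35,0,0,0.3],[2,-20,0,0,0.3],[0,0,0,0,0.3],[0,0,0,0,0.3],[0,0,-40,0,0.3],[0,0,-45,0,0.3],[0,0,-30,0,0.3],[0,0,-10,0,0.3],[0,0,0,0,0.3],[0,0,0,0,0.3]]}}

```text
time: 12.68
position: [0.5609, -0.1705, 0.0624]
ee_rot: [0.707, 0.708, 0.001, 0.002]
contact_force: [0.6, -0.6, -1.8]
opening: 0.0445
grasp_force: 15.0
```

Run:
```python
from h import *
g=shot('side','s2.png')
cv2.imwrite('pics/s2c.png',cv2.resize(cv2.cvtColor(g['image'][140:280,240:420],cv2.COLOR_RGB2BGR),None,fx=4,fy=4))
```

```text
(no output)
```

View pics/s2c.png

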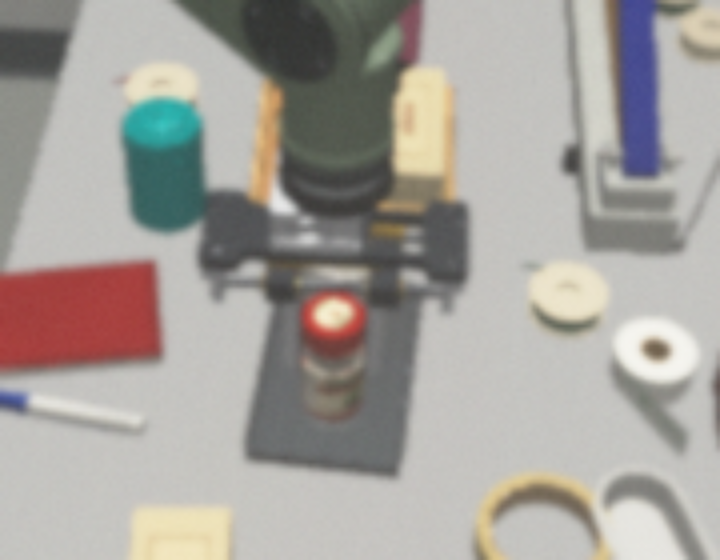

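The crop shows the jar hanging upright at about (333,360), over the front half of the side tray. It can be lowered.

Emit:
{"name": "jog_arm", "arguments": {"increments": [[0,0,-5,0,0.3],[0,0,-3,0,0.3],[0,0,-2,0,0.3],[0,0,0,0,0.3],[0,0,0,0,0.3]]}}

```text
time: 13.35
position: [0.5598, -0.1705, 0.0522]
ee_rot: [0.707, 0.707, 0.0, 0.0]
contact_force: [-2.8, 0.9, 8.2]
opening: 0.0443
grasp_force: 15.0
```

Emit:
{"name": "jog_arm", "arguments": {"increments": [[0,0,0,0,0.8],[0,0,0,0,1],[0,0,0,0,1],[0,0,20,0,1],[0,0,50,0,1],[0,0,50,0,1],[0,10,55,0,1],[5,25,55,0,1],[5,35,45,0,1],[5,35,23,0,1],[5,35,0,0,1],[0,0,0,0,1],[0,0,0,0,1]]}}

```text
time: 14.98
position: [0.5791, -0.0307, 0.3478]
ee_rot: [0.707, 0.707, -0.001, -0.0]
contact_force: [0.5, -0.2, -0.1]
opening: 0.0941
grasp_force: 0.0
```

Run:
```python
from h import *
g=shot('wrist','w3.png'); P=cloud(g); print(g['obs']['position'],g['obs']['ee_rot'])
im=g['image']
M=((np.abs(P[...,2]-.05)<.006)&(np.hypot(P[...,0]-.605,P[...,1]-.118)<.09)).astype(np.uint8)
M=cv2.morphologyEx(M,cv2.MORPH_OPEN,np.ones((3,3),np.uint8))
c=max(cv2.findContours(M,cv2.RETR_EXTERNAL,cv2.CHAIN_APPROX_NONE)[0],key=cv2.contourArea).reshape(-1,2)
print('packed',cv2.minAreaRect((onplane(g,c,.05)[:,:2]*1000).astype(np.float32)))
hsv=cv2.cvtColor(im,cv2.COLOR_RGB2HSV); M=(hsv[...,1]>60).astype(np.uint8); M&=(np.hypot(P[...,0]-.563,P[...,1]-.117)<.14)
c=max(cv2.findContours(cv2.morphologyEx(M,cv2.MORPH_CLOSE,np.ones((5,5),np.uint8)),cv2.RETR_EXTERNAL,cv2.CHAIN_APPROX_NONE)[0],key=cv2.contourArea).reshape(-1,2)
print('tray',cv2.minAreaRect((onplane(g,c,.022)[:,:2]*1000).astype(np.float32)))
for n,cc in(('shaker',(.5645,-.09)),('jar',(.56,-.17))):
    m=(P[...,2]>.07)&(P[...,2]<.125)&(np.hypot(P[...,0]-cc[0],P[...,1]-cc[1])<.045); Q=P[m]*1000
    if len(Q):print(n,len(Q),Q.min(0).round(),Q.max(0).round())
```

```text
[ 0.57907984 -0.03069482  0.34776506] [ 7.06760713e-01  7.07452367e-01 -5.98273465e-04 -2.91710279e-04]
packed ((606.2479858398438, 118.85591125488281), (65.57697296142578, 137.23583984375), 0.879525363445282)
tray ((563.1239624023438, 116.47441864013672), (172.58775329589844, 164.8234405517578), 1.2863383293151855)
shaker 1413 [ 532. -124.   70.] [598. -57. 111.]
jar 743 [ 538. -193.   70.] [ 582. -148.  111.]
```

View pics/w3.png

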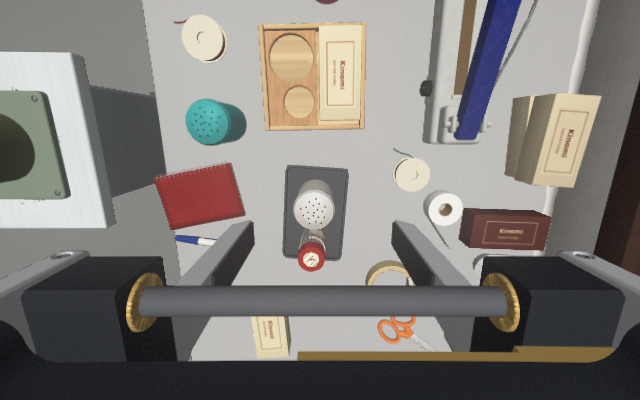

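The wrist view shows the shaker at (315,208) and the jar at (311,257), both upright on the side tray. Both wells are empty, and the packed carton is at (340,75).

Emit:
{"name": "jog_arm", "arguments": {"increments": [[7,37,-40,0.017,0.85],[7,37,-40,0,0.85],[7,38,-40,0,0.85],[6,38,-40,0,0.85],[0,0,-50,0,0.85],[0,0,-50,0,0.85],[0,0,-35,0,0.85],[0,0,-18,0,0.85],[0,0,-7,0,0.85],[0,0,0,0,0.85],[0,0,0,0,0.85]]}}

```text
time: 16.4
position: [0.608, 0.1197, 0.0303]
ee_rot: [0.701, 0.713, 0.001, 0.001]
contact_force: [0.4, -0.1, -0.1]
opening: 0.0801
grasp_force: 0.0
```

Emit:
{"name": "jog_arm", "arguments": {"increments": [[-0.5,0,-1,0,0.6],[0,0,0,0,0.5],[0,0,0,0,0.5],[0,0,0,0,0.5],[0,0,0,0,0.5]], "grip_force": 15}}

```text
time: 17.02
position: [0.6063, 0.1198, 0.0283]
ee_rot: [0.701, 0.713, 0.0, 0.0]
contact_force: [-2.6, 0.3, 6.6]
opening: 0.0654
grasp_force: 15.0
```

Emit:
{"name": "jog_arm", "arguments": {"increments": [[0,0,10,0,0.5],[0,0,35,0,0.5],[0,0,45,0,0.5],[0,0,45,0,0.5],[0,0,5,0,0.5],[-6,-20,0,0,0.5],[-11,-40,0,0.01,0.5],[-14,-50,0,0.01,0.5],[-15,-53,0,0.01,0.5],[-15,-53,0,0.01,0.5],[-15,-53,0,0.012,0.5],[-15,-53,0,0,0.5],[-14,-50,0,0,0.5],[-14,-48,0,0,0.5],[-11,-38,0,0,0.5],[-6,-20,0,0,0.5],[0,0,0,0,0.5],[0,0,0,0,0.5]]}}

```text
time: 19.27
position: [0.4697, -0.3567, 0.1665]
ee_rot: [0.682, 0.732, 0.0, -0.001]
contact_force: [-0.2, -0.3, -1.3]
opening: 0.066
grasp_force: 15.0
```

Run:
```python
from h import *
g=shot('side','s4.png'); P=cloud(g)
o=g['obs'];print(o['position'],o['ee_rot'])
rect(P,.036,.052,(.47,-.36),.11,'stock')
rect(P,.17,.205,tuple(o['position'][:2]),.11,'held')
```

```text
[ 0.46968385 -0.35667155  0.16653729] [ 6.81635970e-01  7.31690516e-01  3.95420055e-04 -1.11191086e-03]
stock 663 ctr 469.6 -359.7 wh 65.9 139.9 ang 3.6 zmed 44.2
held 1430 ctr 468.8 -362.6 wh 90.0 136.3 ang 3.2 zmed 188.4
```

View pics/s4.png

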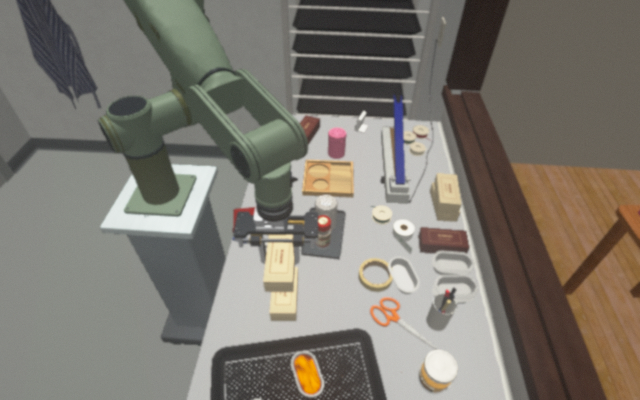

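The side view shows the held carton at (279,265) lined up above the stock carton at (285,300). The jar and shaker still stand at (323,215).

Emit:
{"name": "jog_arm", "arguments": {"increments": [[0,0,-30,0,0.5],[0,0,-35,0,0.5],[0,0,-20,0,0.5],[0,0,-8,0,0.5],[0,0,0,0,0.5],[0,0,-4,0,0.5],[0,0,-2,0,0.5],[0,0,0,0,0.5],[0,0,0,0,0.5]]}}

```text
time: 20.45
position: [0.4699, -0.3585, 0.0687]
ee_rot: [0.682, 0.731, -0.0, 0.0]
contact_force: [0.1, -0.1, -2.0]
opening: 0.0662
grasp_force: 15.0
```

Emit:
{"name": "jog_arm", "arguments": {"increments": [[0,0,-1,0,0.5],[0,0,-1,0,0.5],[0,0,0,0,0.5],[0,0,0,0,0.5]]}}

```text
time: 20.95
position: [0.4699, -0.3582, 0.0664]
ee_rot: [0.682, 0.731, 0.0, -0.0]
contact_force: [0.1, 0.3, -1.5]
opening: 0.066
grasp_force: 15.0
```

Emit:
{"name": "jog_arm", "arguments": {"increments": [[0,0,-1,0,0.5],[0,0,0,0,0.5],[0,0,0,0,0.5]]}}

```text
time: 21.32
position: [0.47, -0.3583, 0.0663]
ee_rot: [0.682, 0.731, -0.0, 0.0]
contact_force: [-1.5, 2.9, 6.1]
opening: 0.0659
grasp_force: 15.0
```

Emit:
{"name": "jog_arm", "arguments": {"increments": [[0,0,0,0,0.85],[0,0,0,0,0.85],[0,0,0,0,0.85],[0,0,20,0,0.85],[0,0,50,0,0.85],[0,-20,50,0,0.85],[0,-30,50,0,0.85],[0,-30,50,0,0.85],[0,0,40,0,0.85],[0,0,0,0,0.85],[0,0,0,0,0.85]]}}

```text
time: 22.7
position: [0.4696, -0.4377, 0.3239]
ee_rot: [0.682, 0.731, 0.0, -0.001]
contact_force: [-0.6, 0.4, 0.1]
opening: 0.0798
grasp_force: 0.0
```

Run:
```python
from h import *
g=shot('wrist','w5.png'); P=cloud(g); print(g['obs']['position'],g['obs']['ee_rot'])
rect(P,.08,.097,(.47,-.36),.11,'packed'); rect(P,.036,.052,(.47,-.36),.11,'stock')
```

```text
[ 0.4695817  -0.43770066  0.32394355] [ 6.81857461e-01  7.31484336e-01  1.53197980e-04 -1.02262802e-03]
packed 4629 ctr 470.6 -358.5 wh 65.9 138.2 ang 3.9 zmed 87.9
stock few 0
```

View pics/w5.png

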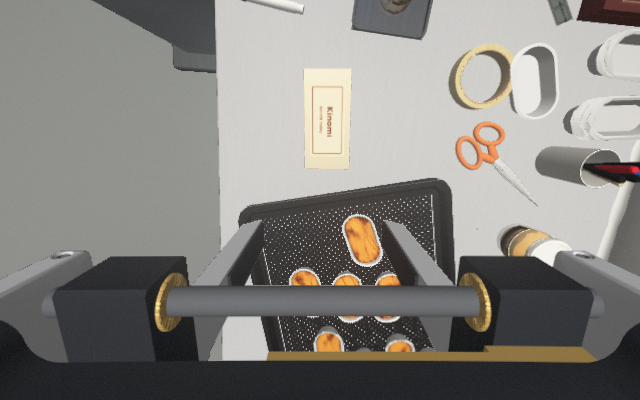

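The wrist view shows the stack at (328,118) with no edge of the lower carton showing, so it is square to within a few mm. Next is the brown carton.

Emit:
{"name": "jog_arm", "arguments": {"increments": [[-1,25,0,0,0.9],[-2,45,0,0,0.9],[-2,54,0,-0.037,0.9],[-2,54,0,-0.037,0.9],[-2,54,0,-0.037,0.9],[-2,54,0,-0.037,0.9],[-2,54,0,-0.037,0.9],[-2,54,0,-0.037,0.9],[-2,54,0,-0.037,0.9],[-2,54,0,-0.037,0.9],[-2,54,0,-0.037,0.9],[-2,54,0,-0.034,0.9],[-2,54,0,0,0.9],[0,48,0,0,0.9],[0,26,0,0,0.9],[0,0,0,0,0.9],[0,0,0,0,0.9]]}}

```text
time: 24.88
position: [0.4442, 0.2989, 0.3239]
ee_rot: [0.804, 0.595, -0.002, -0.0]
contact_force: [-0.0, 0.4, -0.4]
opening: 0.0844
grasp_force: 0.0
```

Run:
```python
from h import *
g=shot('wrist','w6.png'); P=cloud(g); print(g['obs']['position'],g['obs']['ee_rot'])
M=((np.abs(P[...,2]-.044)<.006)&(np.hypot(P[...,0]-.459,P[...,1]-.375)<.1)).astype(np.uint8)
M=cv2.morphologyEx(M,cv2.MORPH_OPEN,np.ones((3,3),np.uint8))
c=max(cv2.findContours(M,cv2.RETR_EXTERNAL,cv2.CHAIN_APPROX_NONE)[0],key=cv2.contourArea).reshape(-1,2)
print('brown',cv2.minAreaRect((onplane(g,c,.044)[:,:2]*1000).astype(np.float32)))
```

```text
[0.44416174 0.29891013 0.32391685] [ 8.03940885e-01  5.94707231e-01 -1.53667601e-03 -1.49166860e-05]
brown ((461.0051574707031, 378.27178955078125), (136.34646606445312, 65.6405029296875), 72.93942260742188)
```

View pics/w6.png

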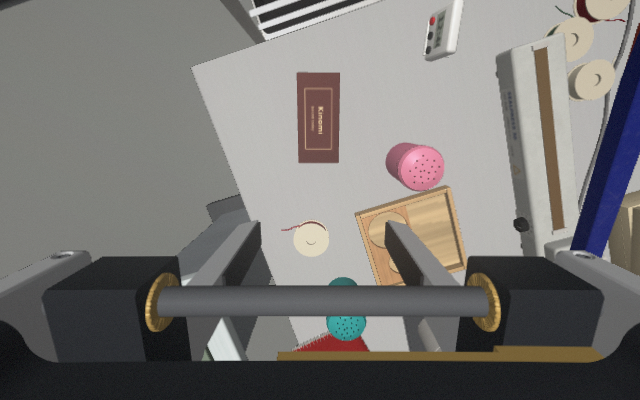

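The wrist view shows the brown carton at (319,117), aligned with the fingers. The pink look-alike is clear at (415,165).

Emit:
{"name": "jog_arm", "arguments": {"increments": [[4,20,-30,0,0.85],[4,20,-45,0,0.85],[4,20,-50,0,0.85],[5,19,-50,0,0.85],[0,0,-50,0,0.85],[0,0,-40,0,0.85],[0,0,-25,0,0.85],[0,0,-10,0,0.85],[0,0,0,0,0.85],[0,0,0,0,0.85],[0,0,0,0,0.6],[0,0,0,0,0.5],[0,0,0,0,0.5],[0,0,0,0,0.5],[0,0,0,0,0.5]]}}

```text
time: 26.8
position: [0.4622, 0.3793, 0.0266]
ee_rot: [0.804, 0.595, 0.001, -0.0]
contact_force: [-2.2, 1.0, 6.1]
opening: 0.0659
grasp_force: 15.0
```

Emit:
{"name": "jog_arm", "arguments": {"increments": [[0,0,10,0,0.5],[0,0,35,0,0.5],[0,0,45,0,0.5],[0,0,45,0,0.5],[0,0,5,0,0.5],[10,-18,0,0.02,0.5],[18,-32,0,0.05,0.5],[22,-40,0,0.05,0.5],[23,-42,0,0.05,0.5],[23,-42,0,0.05,0.5],[22,-40,0,0.05,0.5],[16,-30,0,0.046,0.5],[9.5,-16,0,0,0.5],[0,0,0,0,0.5],[0,0,0,0,0.5],[0,0,-40,0,0.5],[0,0,-45,0,0.5],[0,0,-25,0,0.5],[0,0,0,0,0.5],[0,0,0,0,0.5]]}}

```text
time: 29.3
position: [0.6062, 0.1197, 0.0568]
ee_rot: [0.7, 0.714, 0.001, 0.001]
contact_force: [0.2, 0.0, -2.0]
opening: 0.0657
grasp_force: 15.0
```

Run:
```python
from h import *
g=shot('scene'); cv2.imwrite('pics/sc7.png',cv2.resize(cv2.cvtColor(g['image'][120:280,180:420],cv2.COLOR_RGB2BGR),None,fx=3,fy=3))
o=get_obs(); print(o['position'],o['ee_rot'])
```

```text
[0.60681155 0.11952407 0.05748925] [0.70004166 0.71409976 0.0013606  0.00116829]
```

View pics/sc7.png

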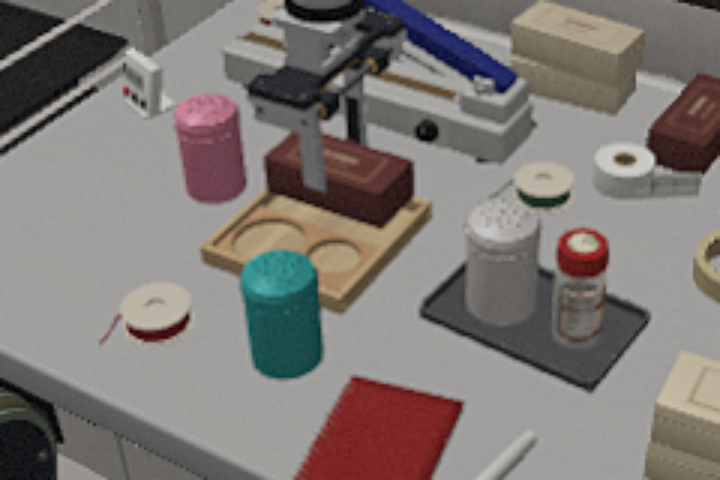

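The crop shows the brown carton hanging level over its bay at (340,178). The shaker (503,260) and the jar (580,290) stand on the side tray, and the stack is square at the lower right.

Emit:
{"name": "jog_arm", "arguments": {"increments": [[-0.5,0,-8,0,0.5],[0,0,-8,0,0.5],[0,0,-5,0,0.5],[0,0,-2,0,0.5],[0,0,0,0,0.5],[0,0,0,0,0.5]]}}

```text
time: 30.1
position: [0.6049, 0.1187, 0.0326]
ee_rot: [0.7, 0.714, -0.0, -0.0]
contact_force: [-1.2, -0.5, 0.7]
opening: 0.0662
grasp_force: 15.0
```

Emit:
{"name": "jog_arm", "arguments": {"increments": [[0,0,-1,0,0.5],[0,0,0,0,0.5],[0,0,0,0,0.5]]}}

```text
time: 30.48
position: [0.6048, 0.1187, 0.0326]
ee_rot: [0.7, 0.714, -0.0, -0.0]
contact_force: [-4.6, -1.5, 6.0]
opening: 0.0657
grasp_force: 15.0
```

Emit:
{"name": "jog_arm", "arguments": {"increments": [[0,0,0,0,0.8],[0,0,0,0,0.8],[0,0,0,0,0.8],[0,0,20,0,0.8],[0,0,50,0,1],[0,0,55,0,1],[0,0,55,0,1],[-6,-35,45,0,1],[-7,-38,45,0,1],[-6,-38,45,0,1],[-6,-38,0,0,1],[0,0,0,0,1],[0,0,0,0,1]]}}

```text
time: 32.1
position: [0.5796, -0.0297, 0.3468]
ee_rot: [0.7, 0.714, 0.0, -0.0]
contact_force: [-0.1, 0.9, 0.4]
opening: 0.0941
grasp_force: 0.0
```

Run:
```python
from h import *
g=shot('wrist','w8.png'); P=cloud(g); print(g['obs']['position'],g['obs']['ee_rot'])
im=g['image']
M=((np.abs(P[...,2]-.05)<.006)&(np.hypot(P[...,0]-.605,P[...,1]-.118)<.09)).astype(np.uint8)
M=cv2.morphologyEx(M,cv2.MORPH_OPEN,np.ones((3,3),np.uint8))
c=max(cv2.findContours(M,cv2.RETR_EXTERNAL,cv2.CHAIN_APPROX_NONE)[0],key=cv2.contourArea).reshape(-1,2)
print('brown',cv2.minAreaRect((onplane(g,c,.05)[:,:2]*1000).astype(np.float32)), np.nanmedian(P[M>0][:,2]))
for n,cc in(('shaker',(.5645,-.09)),('jar',(.56,-.17))):
    m=(P[...,2]>.07)&(P[...,2]<.125)&(np.hypot(P[...,0]-cc[0],P[...,1]-cc[1])<.045); Q=P[m]*1000
    if len(Q):print(n,len(Q),Q.min(0).round(),Q.max(0).round())
# wells: ellipse fits
gr=cv2.cvtColor(im,cv2.COLOR_RGB2GRAY)
print(onplane(g,[(0,0)],0)[0])
```

```text
[ 0.57963258 -0.02973339  0.34680852] [ 7.00365051e-01  7.13784751e-01  3.17033275e-04 -1.54717000e-04]
brown ((605.8467407226562, 116.23834228515625), (64.57681274414062, 137.1964874267578), 1.0406498908996582) 0.049898262540095495
shaker 1423 [ 533. -124.   70.] [599. -57. 110.]
jar 758 [ 538. -193.   70.] [ 583. -147.  112.]
[0.05582265 0.22420071 0.        ]
```

View pics/w8.png

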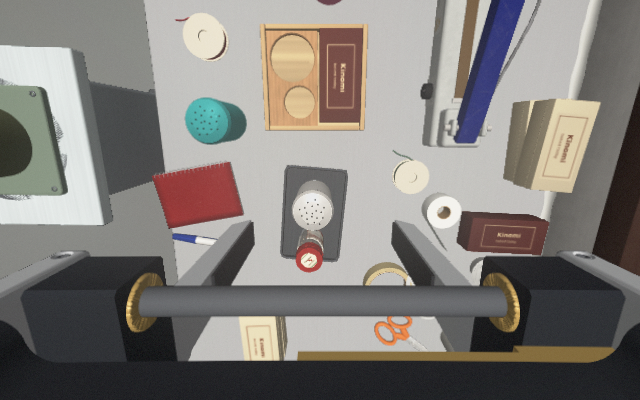

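The wrist view shows the brown carton seated in the bay at (342,75), with the shaker (313,207) and the jar (309,257) untouched. Next is the shaker.

Emit:
{"name": "jog_arm", "arguments": {"increments": [[-5,-20,-40,0,1],[-5,-20,-50,0,1],[-5,-21,-55,0,1],[0,0,-55,0,1],[0,0,-45,0,1],[0,0,-30,0,1],[0,0,-12,0,1],[0,0,-4,0,1],[0,0,0,0,1],[0,0,0,0,1],[0,0,0,0,0.6],[0,0,0,0,0.4],[0,0,0,0,0.4],[0,0,0,0,0.4],[0,0,0,0,0.4]], "grip_force": 20}}

```text
time: 34.02
position: [0.5648, -0.0914, 0.0556]
ee_rot: [0.7, 0.714, -0.0, -0.0]
contact_force: [-1.4, 0.4, 1.2]
opening: 0.0658
grasp_force: 20.0
```

Emit:
{"name": "jog_arm", "arguments": {"increments": [[0,0,10,0,0.4],[0,0,35,0,0.4],[0,0,45,0,0.4],[0,0,40,0,0.4],[0,0,5,0,0.4],[-3.5,20,0,0,0.4],[-6,38,0,0,0.4],[-7,44,0,0,0.4],[-7,44,0,0,0.4],[-7,44,0,0,0.4],[-5,32,0,0,0.4],[-4,19,0,0,0.4],[0,0,0,0,0.4],[0,0,-30,0,0.4],[0,0,-40,0,0.4],[0,0,-30,0,0.4],[0,0,-15,0,0.4],[0,0,0,0,0.4],[0,0,0,0,0.4],[0,0,0,0,0.4]]}}

```text
time: 36.52
position: [0.5268, 0.1498, 0.0771]
ee_rot: [0.7, 0.714, 0.001, 0.001]
contact_force: [-0.2, 0.4, -2.3]
opening: 0.066
grasp_force: 20.0
```

Emit:
{"name": "jog_arm", "arguments": {"increments": [[0,0,-5,0,0.4],[0,0,-5,0,0.4],[0,0,-4,0,0.4],[0,0,0,0,0.4],[0,0,0,0,0.4]]}}

```text
time: 37.15
position: [0.5254, 0.1497, 0.0614]
ee_rot: [0.7, 0.714, -0.0, -0.0]
contact_force: [-0.2, 0.3, -3.0]
opening: 0.0658
grasp_force: 20.0
```

Free in the well (base at about z 9). Now the last 3 mm.

Emit:
{"name": "jog_arm", "arguments": {"increments": [[0,0,-2,0,0.4],[0,0,-1,0,0.4],[0,0,0,0,0.4],[0,0,0,0,0.4]]}}

```text
time: 37.65
position: [0.5255, 0.1498, 0.0586]
ee_rot: [0.7, 0.714, 0.0, 0.0]
contact_force: [-0.2, 0.3, 0.1]
opening: 0.066
grasp_force: 20.0
```

Emit:
{"name": "jog_arm", "arguments": {"increments": [[0,0,0,0,0.8],[0,0,0,0,1],[0,0,0,0,1],[0,0,20,0,1],[0,0,45,0,1],[0,0,50,0,1],[2,-20,0,0,1],[6,-50,0,0,1],[6,-55,0,0,1],[6,-55,0,0,1],[6,-55,0,0,1],[5,-50,0,0,1],[4,-35,0,0,1],[0,0,0,0,1],[0,0,-40,0,1],[0,0,-45,0,1],[0,0,-25,0,1],[0,0,-9,0,1],[0,0,0,0,1],[0,0,0,0,1]]}}

```text
time: 40.15
position: [0.5615, -0.1705, 0.0559]
ee_rot: [0.7, 0.714, 0.0, 0.001]
contact_force: [0.1, -0.5, 0.2]
opening: 0.0939
grasp_force: 0.0
```

Emit:
{"name": "jog_arm", "arguments": {"increments": [[0,0,0,0,0.6],[0,0,0,0,0.3],[0,0,0,0,0.3],[0,0,0,0,0.3],[0,0,0,0,0.3],[0,0,0,0,0.3],[0,0,0,0,0.3]], "grip_force": 15}}

```text
time: 41.02
position: [0.5603, -0.1702, 0.0544]
ee_rot: [0.7, 0.714, -0.0, -0.0]
contact_force: [-0.0, 0.7, -0.6]
opening: 0.0444
grasp_force: 15.0
```

Emit:
{"name": "jog_arm", "arguments": {"increments": [[0,0,10,0,0.3],[0,0,35,0,0.3],[0,0,45,0,0.3],[0,0,40,0,0.3],[-1.5,20,0,0,0.3],[-4,40,0,0,0.3],[-4,45,0,0,0.3],[-4,45,0,0,0.3],[-4,45,0,0,0.3],[-3.5,35,0,0,0.3],[-2,20,0,0,0.3],[0,0,0,0,0.3],[0,0,-30,0,0.3],[0,0,-40,0,0.3],[0,0,-28,0,0.3],[0,0,-10,0,0.3],[0,0,0,0,0.3],[0,0,0,0,0.3],[0,0,0,0,0.3]]}}

```text
time: 43.4
position: [0.5386, 0.0796, 0.0779]
ee_rot: [0.7, 0.714, 0.001, 0.001]
contact_force: [-0.5, 0.1, -0.7]
opening: 0.0443
grasp_force: 15.0
```

Emit:
{"name": "jog_arm", "arguments": {"increments": [[0,0,-5,0,0.3],[0,0,-5,0,0.3],[0,0,-5,0,0.3],[0,0,0,0,0.3],[0,0,0,0,0.3]]}}

```text
time: 44.02
position: [0.5374, 0.0797, 0.0614]
ee_rot: [0.7, 0.714, -0.0, -0.0]
contact_force: [-0.3, 0.1, -1.8]
opening: 0.0441
grasp_force: 15.0
```

Emit:
{"name": "jog_arm", "arguments": {"increments": [[0,0,-2,0,0.3],[0,0,-2,0,0.3],[0,0,0,0,0.3],[0,0,0,0,0.3]]}}

```text
time: 44.52
position: [0.5374, 0.0797, 0.0574]
ee_rot: [0.7, 0.714, -0.0, -0.0]
contact_force: [0.2, -0.5, -1.9]
opening: 0.0444
grasp_force: 15.0
```

Emit:
{"name": "jog_arm", "arguments": {"increments": [[0,0,-1,0,0.3],[0,0,0,0,0.3],[0,0,0,0,0.3]]}}

```text
time: 44.9
position: [0.5375, 0.0797, 0.0573]
ee_rot: [0.7, 0.714, 0.0, 0.0]
contact_force: [-3.3, 0.0, 5.7]
opening: 0.0443
grasp_force: 15.0
```

Seated. Release, rise and look.

Emit:
{"name": "jog_arm", "arguments": {"increments": [[0,0,0,0,0.6],[0,0,0,0,0.8],[0,0,0,0,0.8],[0,0,20,0,0.8],[0,0,45,0,0.8],[0,0,50,0,0.8],[0,0,50,0,0.8],[5,-25,50,0,0.8],[5,-40,50,0,0.8],[5,-40,25,0,0.8],[0,0,0,0,0.8],[0,0,0,0,0.8]]}}

```text
time: 46.4
position: [0.5517, -0.0238, 0.344]
ee_rot: [0.7, 0.714, -0.0, -0.001]
contact_force: [-0.2, -0.2, -0.3]
opening: 0.0751
grasp_force: 0.0
```

Run:
```python
from h import *
g=shot('wrist','w9.png'); P=cloud(g); print(g['obs']['position'])
for n,cc,r,a,b in(('shaker',(.5255,.15),.042,.07,.125),('jar',(.5375,.08),.029,.09,.125),('brown',(.605,.117),.085,.044,.056)):
    m=(P[...,2]>a)&(P[...,2]<b)&(np.hypot(P[...,0]-cc[0],P[...,1]-cc[1])<r); Q=P[m]*1000
    print(n,len(Q),Q.min(0).round(),Q.max(0).round())
for n in('side','scene'):
    P=cloud(shot(n,n+'9.png')); rect(P,.08,.097,(.47,-.36),.11,n+' stack')
    m=(P[...,2]>.06)&(P[...,2]<.125)&(np.hypot(P[...,0]-.563,P[...,1]-.117)<.09);Q=P[m]*1000;print(np.percentile(Q[:,2],98))
    rect(P,.015,.026,(.382,.178),.05,'red');rect(P,.015,.026,(.742,-.048),.05,'green')
```

```text
[ 0.55174793 -0.02376782  0.34397444]
shaker 2189 [493. 115.  70.] [559. 183. 113.]
jar 845 [517.  56.  92.] [561. 100. 115.]
brown 3996 [520.  47.  44.] [639. 186.  56.]
side stack 1287 ctr 468.4 -361.5 wh 66.5 141.4 ang 3.7 zmed 88.0
114.53002222401243
red 131 ctr 380.5 179.9 wh 62.3 49.2 ang 10.1 zmed 22.4
green 228 ctr 740.5 -48.3 wh 60.2 60.5 ang 84.7 zmed 21.5
scene stack 1402 ctr 470.2 -360.4 wh 71.2 138.2 ang 3.1 zmed 89.3
113.19194015204435
red 315 ctr 384.0 174.5 wh 65.6 64.7 ang 30.6 zmed 22.7
green 195 ctr 741.4 -47.5 wh 62.6 62.1 ang 82.7 zmed 21.6
```

View pics/w9.png

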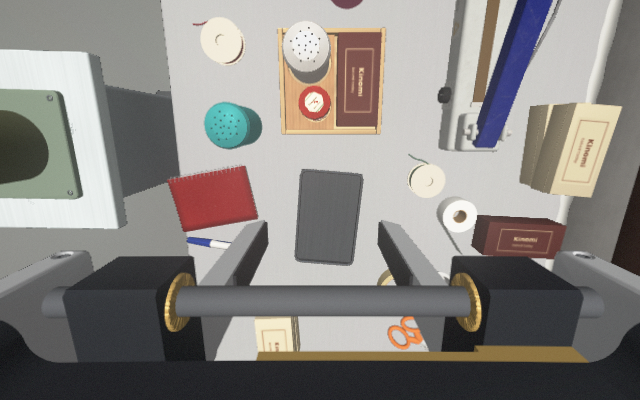

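View pics/scene9.png

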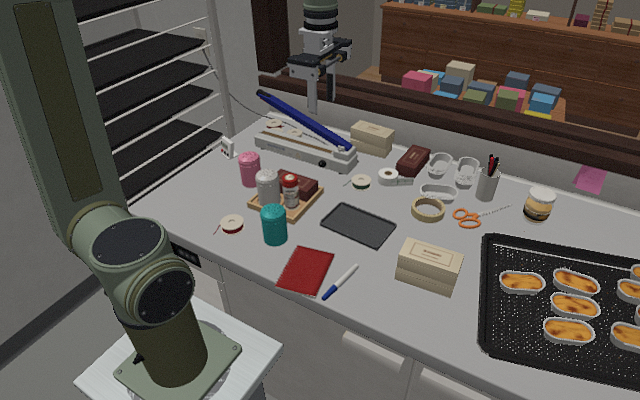

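The wrist view shows the shaker (305,48) and the jar (314,101) in their wells beside the brown carton (358,80), and the side tray empty at (329,216). The scene view shows the beige cartons stacked square at (429,265), with both spools in place.

```bash
python3 -c "
from workcell import *
print(sign_off())"
```

```text
the job is handed in; nothing more can be done
None
```

The swap is done and handed in at about 46 s of the 152 s allowed: the brown carton is in the bay, the beige carton is stacked on the other one, and the shaker and jar are back upright in their wells. The last pictures showed both spools in place; sign-off returned no verdict.

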